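Weed out the banding wheel with the worn bearing

TASK

One of the three banding wheels has a worn, wobbly bearing. Find it by feel where they stand: press lightly down on the edge of a wheel's disc nearest the robot, then on the far edge, to rock it and feel for play. Then lift the loose wheel over into the repair tray, set it down on its foot, flat on the tray's sloping floor, without dropping it, let go, and leave the sound wheels and the other things where they are.

Things in the scene. Friction and masses are not known exactly. Their poses are not given: they have to be found in the camera images.
- wheel_a: small aluminium banding wheel (hand turntable), about 0.75 kg, loose on the table; the three look alike. Origin: centre of the foot's underside, z up. Foot 120 mm across, column 36-40 mm; bearing centre 50 mm up; disc 140 mm across, 10 mm thick, its level top 64 mm up; in its middle a steel stud 20 mm across, straight to 100 mm up, coned tip at 106 mm. Yaw about 0.
- wheel_a_disc: the disc of wheel_a; origin at the bearing centre, its top 14 mm above this along its z, which is the disc's axis
- wheel_a_tip (a point): the tip of the stud of wheel_a
- wheel_b: another banding wheel, just as wheel_a. Exactly one of the three, any of them, is worn: its disc and stud rock together about the bearing up to 0.1 rad any way with under 1 N at the rim, to a hard stop (5 mm at 50 mm from the middle, 7 mm at the rim); on a level table it goes back level. Any wheel, worn or not, may be lifted by its stud.
- wheel_b_disc: the disc of wheel_b; origin at the bearing centre, its top 14 mm above this along its z, which is the disc's axis
- wheel_b_tip (a point): the tip of the stud of wheel_b
- wheel_c: another banding wheel, just as wheel_a. A sound wheel's disc is stiff: it yields under 0.015 rad (1 mm at the edge) to 6 N on the edge. More than 25 N on any disc ruins its bearing. Disc and stud also spin freely together about the upright axis.
- wheel_c_disc: the disc of wheel_c; origin at the bearing centre, its top 14 mm above this along its z, which is the disc's axis
- wheel_c_tip (a point): the tip of the stud of wheel_c
- tray: the plywood repair tray, fixed to the table, open on top: 190 by 190 mm outside, 40 mm deep, walls and floor 8 mm thick (inside 174 by 174 mm). It is propped so that its floor falls 0.12 rad towards its -x side, so a worn wheel's disc flops over in it. Origin: under its centre on the table, x and y along its sides, z up
- tray_floor (a point): middle of the tray's sloping inner floor, 19 mm above the table; the highest (far) wall's top is 63 mm above the table
- jar_dark: a bystander, to be left alone: closed grey paint jar, 60 mm across, 95 mm tall; origin under its centre
- jar_ochre: a bystander, to be left alone: closed ochre paint jar, 60 mm across, 95 mm tall; origin under its centre
- enamel_mug: a bystander, to be left alone: white mug, 80 mm across, 80 mm tall; origin under its centre, handle towards its +y
- jar_lid: a bystander, to be left alone: blue jar lid lying flat, 66 mm across, 14 mm thick; origin under its centre
- pot_lid: a bystander, to be left alone: unglazed round pot lid, 88 mm across, with a loop handle 46 mm high; origin under its centre
- paint_brush: a bystander, to be left alone: artist's paint brush lying flat, 126 mm long along its x, 11 mm thick; origin under its middle
There are look-alikes about, which are no part of the job. What is shaped like the wheel_a but purple is not meant.

How it is judged:
On the way, in this order (a step that is already met when the one before it is completed fails the run):
1. the worn wheel, standing in its place, has its disc rocked down to the stop on the robot's side (-x); a sound disc cannot lean so far (((x of wheel_a_tip in the frame of wheel_a below -0.004 m and contact force between the fingers and wheel_a above 0.3 N and distance of wheel_a from where it was at the start of the episode below 0.03 m and angle between wheel_a's own z axis and vertical below 0.04 rad) or (x of wheel_b_tip in the frame of wheel_b below -0.004 m and contact force between the fingers and wheel_b above 0.3 N and distance of wheel_b from where it was at the start of the episode below 0.03 m and angle between wheel_b's own z axis and vertical below 0.04 rad) or (x of wheel_c_tip in the frame of wheel_c below -0.004 m and contact force between the fingers and wheel_c above 0.3 N and distance of wheel_c from where it was at the start of the episode below 0.03 m and angle between wheel_c's own z axis and vertical below 0.04 rad))), for 0.05 s.
2. then, still in its place, rocked down to the stop on the far side (+x) (((x of wheel_a_tip in the frame of wheel_a above 0.004 m and contact force between the fingers and wheel_a above 0.3 N and distance of wheel_a from where it was at the start of the episode below 0.03 m and angle between wheel_a's own z axis and vertical below 0.04 rad) or (x of wheel_b_tip in the frame of wheel_b above 0.004 m and contact force between the fingers and wheel_b above 0.3 N and distance of wheel_b from where it was at the start of the episode below 0.03 m and angle between wheel_b's own z axis and vertical below 0.04 rad) or (x of wheel_c_tip in the frame of wheel_c above 0.004 m and contact force between the fingers and wheel_c above 0.3 N and distance of wheel_c from where it was at the start of the episode below 0.03 m and angle between wheel_c's own z axis and vertical below 0.04 rad))), for 0.05 s.
3. a wheel stands inside the tray (((x of wheel_a in the frame of tray between -0.035 and 0.035 m and y of wheel_a in the frame of tray between -0.035 and 0.035 m and z of wheel_a in the frame of tray_floor between -0.009 and 0.009 m and angle between wheel_a's own z axis and vertical below 0.18 rad) or (x of wheel_b in the frame of tray between -0.035 and 0.035 m and y of wheel_b in the frame of tray between -0.035 and 0.035 m and z of wheel_b in the frame of tray_floor between -0.009 and 0.009 m and angle between wheel_b's own z axis and vertical below 0.18 rad) or (x of wheel_c in the frame of tray between -0.035 and 0.035 m and y of wheel_c in the frame of tray between -0.035 and 0.035 m and z of wheel_c in the frame of tray_floor between -0.009 and 0.009 m and angle between wheel_c's own z axis and vertical below 0.18 rad))), for 0.1 s.
At the end, for the whole second after the job is handed in: The worn wheel stands at rest, foot flat on the tray's sloping floor, within 35 mm of the tray's centre along each side, its disc leaning over 0.06 rad from its foot (a sound one cannot), released; the other two stand upright (within 0.06 rad) within 30 mm of where they stood (((x of wheel_a in the frame of tray between -0.035 and 0.035 m and y of wheel_a in the frame of tray between -0.035 and 0.035 m and z of wheel_a in the frame of tray_floor between -0.009 and 0.009 m and angle between wheel_a's own z axis and vertical between 0.06 and 0.18 rad and angle between the z axis of wheel_a_disc and the z axis of wheel_a, either way round above 0.06 rad and linear speed of wheel_a below 0.02 m/s and distance of each of wheel_b, wheel_c from where it was at the start of the episode below 0.03 m and angle between each of wheel_b, wheel_c's own z axis and vertical below 0.06 rad) or (x of wheel_b in the frame of tray between -0.035 and 0.035 m and y of wheel_b in the frame of tray between -0.035 and 0.035 m and z of wheel_b in the frame of tray_floor between -0.009 and 0.009 m and angle between wheel_b's own z axis and vertical between 0.06 and 0.18 rad and angle between the z axis of wheel_b_disc and the z axis of wheel_b, either way round above 0.06 rad and linear speed of wheel_b below 0.02 m/s and distance of each of wheel_a, wheel_c from where it was at the start of the episode below 0.03 m and angle between each of wheel_a, wheel_c's own z axis and vertical below 0.06 rad) or (x of wheel_c in the frame of tray between -0.035 and 0.035 m and y of wheel_c in the frame of tray between -0.035 and 0.035 m and z of wheel_c in the frame of tray_floor between -0.009 and 0.009 m and angle between wheel_c's own z axis and vertical between 0.06 and 0.18 rad and angle between the z axis of wheel_c_disc and the z axis of wheel_c, either way round above 0.06 rad and linear speed of wheel_c below 0.02 m/s and distance of each of wheel_a, wheel_b from where it was at the start of the episode below 0.03 m and angle between each of wheel_a, wheel_b's own z axis and vertical below 0.06 rad))); the robot touches nothing.
It fails at once if a disc is pressed with more than 25 N (contact force between any of the fingers, the arm and wheel_a_disc above 25 N or contact force between any of the fingers, the arm and wheel_b_disc above 25 N or contact force between any of the fingers, the arm and wheel_c_disc above 25 N).
It fails at once if two wheels are away from their places (distance of each of wheel_a, wheel_b from where it was at the start of the episode above 0.03 m or distance of each of wheel_b, wheel_c from where it was at the start of the episode above 0.03 m or distance of each of wheel_a, wheel_c from where it was at the start of the episode above 0.03 m).
It fails at once if a wheel is dropped (falls freely faster than 0.5 m/s) or tipped over (((linear speed of wheel_a above 0.5 m/s and contact force between the fingers and wheel_a below 0.05 N) or angle between wheel_a's own z axis and vertical above 0.7 rad) or ((linear speed of wheel_b above 0.5 m/s and contact force between the fingers and wheel_b below 0.05 N) or angle between wheel_b's own z axis and vertical above 0.7 rad) or ((linear speed of wheel_c above 0.5 m/s and contact force between the fingers and wheel_c below 0.05 N) or angle between wheel_c's own z axis and vertical above 0.7 rad)).
It fails at once if a bystander is moved more than 40 mm (distance of any of jar_dark, jar_ochre, enamel_mug, jar_lid, pot_lid, paint_brush from where it was at the start of the episode above 0.04 m).
It also fails if it takes over 72 s, if anything falls off the work surface, if the arm or the gripper's body presses on something with over 40 N, if the wrist force passes 120 N, or if a joint passes its speed limit or range.

ROBOT

A 6-joint arm with a two-finger parallel gripper is mounted at the origin on the work surface. World frame = base frame: x ahead of the robot, y to its left, z up, the work surface at z = 0. Lengths are in m, angles in rad, forces in N, time in s.
With the tool pointing down it reaches from about 0.35 to 0.775 m from the base axis. Payload 7.3 kg.
Tool frame: the origin (TCP) lies midway between the tips of the shut fingers; the grasp point (between the pads) lies 19 mm behind it (robot.grip_depth is the z of the grasp point in the tool frame, in m); z points along the fingers, y is the line along which they close (so a half turn about z gives the same grasp; the last joint's range is limited). The gripper opens to 92 mm and grips with 3 to 60 N. Pads are 19 mm wide; open, the fingers measure 130 mm over their backs; the gripper's body (75 mm by 190 mm) begins 47 mm behind the grasp point.
Start: joints at [-1.488, 0.342, 1.524, -0, 1.275, -0.146], TCP at [0.119, -0.511, 0.227] pointing down, gripper open.
Joint ranges: [-2.53, 2.53], [-0.77, 2.02], [0.04, 2.7], [-1, 4.14], [0.28, 2.66], [-3.11, 3.11]. Speed limits (rad/s): [2.57, 2.57, 3.14, 3.14, 3.14, 3.14].

INTERFACE

Orientations are given as [roll, pitch, yaw] about the fixed x, y, z axes, in that order (R = Rz(yaw) Ry(pitch) Rx(roll)).
In Python, from cell import robot, viewer gives the robot as it stands.
- The arm moves only by the tool step_arm, never from a script. Its argument "increments" is a list of rows, each an object with "delta_pos": the shift along the tool's x, y, z in cm, a list of three; "dr": the turn, a rotation vector about the tool's x, y, z in degrees, a list of three; "fingers": the closure, from -1 (fully open) to 1 (shut), so that 0 is half open. In form: [{"delta_pos": [tx, ty, tz], "dr": [wx, wy, wz], "fingers": fingers}, ...]. A call has exactly 5 rows; each row is the pose to reach, as a shift and turn from the pose commanded when the call began, along the tool's axes at that moment; what a row does not reach only later rows make up. A row lasts 1/8 s, in which the tool goes at most 62.5 mm and 10.7 degrees, less where a joint would pass 70% of its speed; a pose out of reach is approached as far as the arm can. A call with a gripper value outside its range is refused whole. The fingers move at their own pace and stop on an object; "newtons" is the grip in N (left out, the last holds). Time passes only in rows, so rows that repeat a pose let the fingers close, or fill a call up. It gives the time, the measured TCP pose, the force, the opening and the grip force at its end, in the units of the state.
- robot.observe(): the state, without advancing time (a new reading comes with each control period).
- viewer.read_camera(name): name is "scene" or "top" or "wrist"; returns the picture (384x512x3 uint8, red, green, blue); there is no depth.
- viewer.camera_params(name): a dict with "K" (3x3 intrinsics, pixels), "k1" (the pictures are not rectified: a ray, as slopes to the right and down, at radius r is drawn at 1 + k1 r^2 times it, then the intrinsics apply), "T" (4x4, takes a point from camera to world coordinates). Camera axes: x right, y down, z forward; pixel columns grow to the right and rows downward; lengths in m; the calibration is good to about 2 mm. A picture is of the moment at which its call begins: read the wrist's pose just before it. camera_params takes no time and is no camera call; for the wrist camera it gives the pose at the moment of the call.
- robot.hand_in(): hands the job in; it is judged then, once.
The state is a dict: "time": time; "qpos": joint angles; "qvel": joint speeds; "joint_efforts": joint torques, N m; "tool_pos": TCP position; "tool_rot": TCP orientation; "contact_force": force on the tool from outside, world axes, zero at the start; "torque": the same for the moment, N m; "opening": finger opening in m; "grip_force": force on a finger pad.
Only numpy, scipy, OpenCV 4.12 (cv2) and the standard library are available. Lean on these libraries where they do the work, as an engineer would, in place of code of your own. Each camera call takes 0.05 s, during which the arm holds its last target. There are 200 camera calls.

## Working session

There is one attempt and no reset: what is moved stays moved. The work goes in short steps, Python scripts to look and compute and a tool call to move; the robot and the scene stay as the last step left them, time stands still between calls to the robot, and variables do not carry over. Pictures are saved under pics/ and viewed, at most 10 in all, crops included, and the job is handed in when it is done.

Besides the shell and the picture viewer there is one more tool, called after "Emit:" as name(argument=value, ...) on one line, values as JSON. step_arm: Moves the arm, as the interface text tells. Its arguments: {"type":"object","properties":{"increments":{"type":"array"},"newtons":{"type":"number"}},"required":["increments"]}

```bash
mkdir -p pics; ls; python3 - <<'E'
from cell import robot, viewer
import cv2,numpy as np
for n in ("scene","top"):
    im=viewer.read_camera(n); cv2.imwrite(f"pics/{n}0.png",im[:,:,::-1])
    p=viewer.camera_params(n); print(n,np.round(p["K"],1).tolist(),p["k1"],np.round(p["T"],3).tolist())
print({k:np.round(v,3).tolist() for k,v in robot.observe().items()}, robot.grip_depth)
E
```

```text
pics
scene [[376.5, 0.0, 255.9], [0.0, 376.5, 192.7], [0.0, 0.0, 1.0]] -0.018757322934592025 [[-0.144, 0.803, -0.578, 1.149], [0.99, 0.118, -0.082, 0.111], [0.002, -0.584, -0.812, 0.954], [0.0, 0.0, 0.0, 1.0]]
top [[385.5, 0.0, 256.7], [0.0, 385.5, 194.6], [0.0, 0.0, 1.0]] 0.021538908212213433 [[0.025, -0.986, 0.162, 0.35], [-1.0, -0.026, -0.005, 0.053], [0.009, -0.162, -0.987, 1.272], [0.0, 0.0, 0.0, 1.0]]
{'time': 0.1, 'qpos': [-1.488, 0.343, 1.525, -0.0, 1.275, -0.146], 'qvel': [-0.001, -0.002, -0.002, 0.001, 0.0, 0.001], 'joint_efforts': [0.001, -43.201, -24.469, 0.072, 0.053, -0.0], 'tool_pos': [0.119, -0.511, 0.226], 'tool_rot': [-3.14, -0.0, 0.229], 'contact_force': [0.124, 1.258, 0.507], 'torque': [-0.04, 0.036, 0.024], 'grip_force': 0.0, 'opening': 0.092} -0.0188
```

View pics/top0.png

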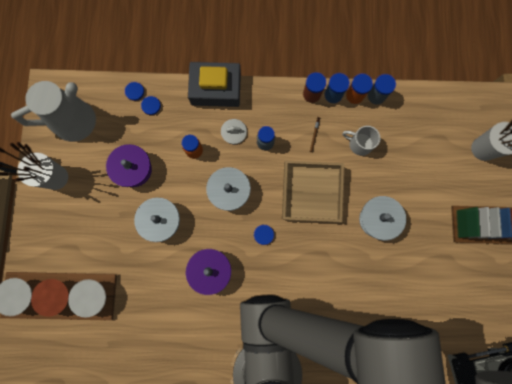

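View pics/scene0.png

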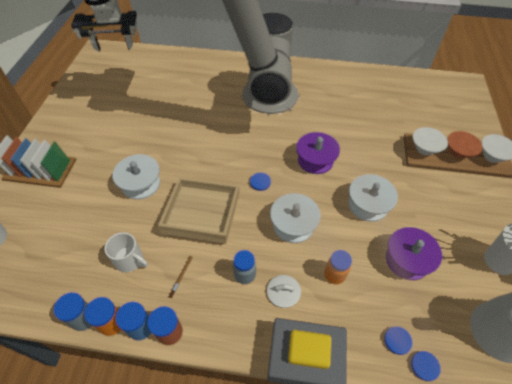

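The top view shows grey wheels at about (157,220), (229,189) and (383,219), with the tray at (314,193). The scene view shows the same wheels at about (372,197), (295,217) and (136,176). The purple ones are decoys. Next I'll measure.

```bash
cat > h.py <<'E'
from cell import robot, viewer
import cv2,numpy as np
def ray(p,uv):
    K=np.array(p["K"]);T=np.array(p["T"])
    s=cv2.undistortPoints(np.array(uv,float).reshape(-1,1,2),K,np.array([p["k1"],0,0,0.]))[:,0]
    d=np.c_[s,np.ones(len(s))]@T[:3,:3].T
    return T[:3,3],d/np.linalg.norm(d,axis=1)[:,None]
def plane(p,uv,z):
    o,d=ray(p,uv); return o+d*((z-o[2])/d[:,2])[:,None]
def tri(p1,a,p2,b):
    o1,d1=ray(p1,a);o2,d2=ray(p2,b);d1,d2=d1[0],d2[0]
    t=np.linalg.lstsq(np.c_[d1,-d2],o2-o1,rcond=None)[0]
    x,y=o1+t[0]*d1,o2+t[1]*d2
    return (x+y)/2,np.linalg.norm(x-y)
def project(p,X):
    K=np.array(p["K"]);T=np.array(p["T"]);c=(np.atleast_2d(X)-T[:3,3])@T[:3,:3]
    return cv2.projectPoints(c,np.zeros(3),np.zeros(3),K,np.array([p["k1"],0,0,0.]))[0][:,0]
def grey(im):
    h=cv2.cvtColor(im,cv2.COLOR_RGB2HSV); return ((h[:,:,1]<45)&(h[:,:,2]>110)).astype(np.uint8)*255
E
python3 - <<'E'
from h import *
P={n:viewer.camera_params(n) for n in("top","scene")}
I={n:cv2.imread(f"pics/{n}0.png")[:,:,::-1].copy() for n in P}
S={"top":[(157,220),(229,189),(383,219)],"scene":[(372,197),(295,217),(136,176)]}
m=grey(I["top"]); tiles=[]
for i,(u,v) in enumerate(S["top"]):
    n,l,st,c=cv2.connectedComponentsWithStats(m)
    k=l[v-12,u-8]; cs,_=cv2.findContours((l==k).astype(np.uint8),cv2.RETR_EXTERNAL,cv2.CHAIN_APPROX_NONE)
    ct=max(cs,key=cv2.contourArea); q=plane(P["top"],ct[:,0].astype(float),0.062)
    (x,y),r=cv2.minEnclosingCircle(q[:,:2].astype(np.float32)); A=np.c_[2*q[:,:2],np.ones(len(q))]
    s=np.linalg.lstsq(A,(q[:,:2]**2).sum(1),rcond=None)[0]
    print("abc"[i],np.round(s[:2],4),"r",round(float(np.sqrt(s[2]+s[0]**2+s[1]**2)),4),"encl",round(r,4), st[k][4])
for n in S:
    tiles.append(np.hstack([cv2.resize(I[n][v-30:v+30,u-30:u+30],(240,240),interpolation=cv2.INTER_CUBIC) for u,v in S[n]]))
cv2.imwrite("pics/tiles.png",np.vstack(tiles)[:,:,::-1])
t=np.hstack([cv2.resize(I["top"][150:235,270:360],(400,378),interpolation=cv2.INTER_CUBIC),cv2.resize(I["scene"][170:250,150:250],(400,378)[:2],interpolation=cv2.INTER_CUBIC)])
cv2.imwrite("pics/tray.png",t[:,:,::-1])
E
```

```text
a [0.4632 0.3607] r 0.0679 encl 0.0698 1440
b [0.5678 0.1402] r 0.0678 encl 0.0697 1365
c [ 0.4871 -0.3507] r 0.0692 encl 0.0734 1463
```

View pics/tiles.png

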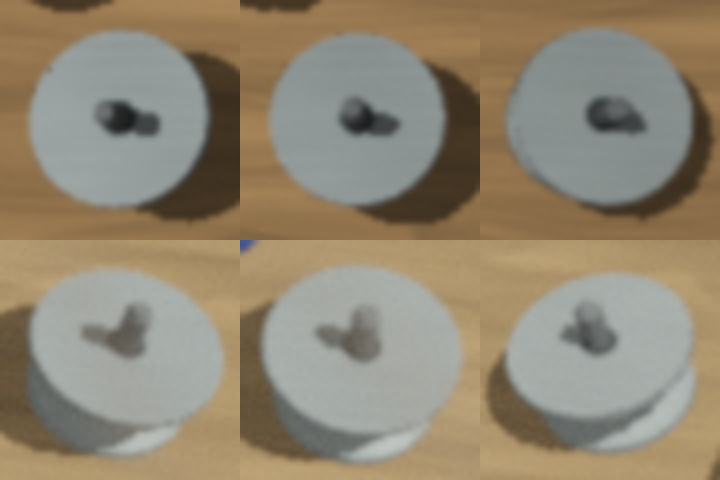

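View pics/tray.png

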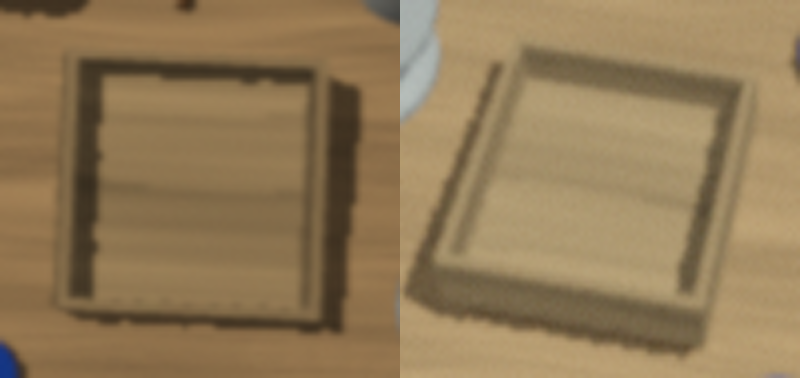

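The tiles show each stud clearly: the tips lean away from the image centre and the discs look level. The tray tile shows four clear rim corners in both views, which I'll triangulate.

```bash
python3 - <<'E'
from h import *
t,s=(viewer.camera_params(n) for n in("top","scene"))
for n,a,b in [("a",(152.7,217.5),(377.5,184.5)),("b",(226.5,185.5),(297.5,205.5)),("c",(388,216.5),(133,163))]:
    print(n,*[np.round(v,4) for v in tri(t,a,s,b)])
C=[]
for n,a,b in [("BR",(323,322),(125,48)),("BL",(57,308),(357,78)),("TR",(328,65),(37,262)),("TL",(65,55),(303,308))]:
    X,e=tri(t,(270+a[0]/4.444,150+a[1]/4.447),s,(150+b[0]/4,170+b[1]/4.725)); C.append(X); print(n,np.round(X,4),round(e,4))
C=np.array(C); print("mid",C.mean(0).round(4),"yaw",np.arctan2(*((C[3]-C[2]+C[1]-C[0])[[0,1]]*[-1,1])), np.arctan2(*(C[2]-C[0]+C[3]-C[1])[[1,0]]))
print("near/far",np.linalg.norm(C[0]-C[1]),np.linalg.norm(C[2]-C[3]))
E
```

```text
a [0.4642 0.3618 0.1021] 0.0011
b [0.5688 0.1422 0.1024] 0.0016
c [ 0.4859 -0.3536  0.0994] 0.003
BR [ 0.471  -0.228   0.0215] 0.013
BL [ 0.4761 -0.0376  0.0308] 0.003
TR [ 0.657  -0.2315  0.0524] 0.0033
TL [ 0.6599 -0.041   0.0516] 0.0004
mid [ 0.566  -0.1345  0.0391] yaw -0.021111788803633687 -0.01850769092417939
near/far 0.19066125634486045 0.19051116736977186
```

Measurements agree: stud tips are at z ≈ 0.10, discs r ≈ 0.068–0.07, and the tray rim is 0.19 × 0.19. I'll start pressing at wheel c, near edge.

Emit:
step_arm(increments=[{"delta_pos":[6,-1.5,0],"dr":[0,0,4],"fingers":1},{"delta_pos":[12,-3,0],"dr":[0,0,8],"fingers":1},{"delta_pos":[18,-4.5,0],"dr":[0,0,13.1],"fingers":1},{"delta_pos":[24,-6,0],"dr":[0,0,13.1],"fingers":1},{"delta_pos":[30,-7.4,3],"dr":[0,0,13.1],"fingers":1}], newtons=20)

```text
time: 0.72
tool_pos: [0.3921, -0.3733, 0.2006]
tool_rot: [3.138, -0.003, 0.001]
contact_force: [-0.5, -0.1, -0.8]
opening: 0.0465
grip_force: 0.0
```

Emit:
step_arm(increments=[{"delta_pos":[3.8,-1.9,3],"dr":[0,0,0],"fingers":1},{"delta_pos":[3.8,-1.9,8],"dr":[0,0,0],"fingers":1},{"delta_pos":[3.8,-1.9,11],"dr":[0,0,0],"fingers":1},{"delta_pos":[3.8,-1.9,12],"dr":[0,0,0],"fingers":1},{"delta_pos":[3.8,-1.9,12],"dr":[0,0,0],"fingers":1}])

```text
time: 1.35
tool_pos: [0.4275, -0.3548, 0.0794]
tool_rot: [-3.141, 0.0, -0.0]
contact_force: [1.0, 0.0, 0.6]
opening: 0.0008
grip_force: 0.0
```

Emit:
step_arm(increments=[{"delta_pos":[0.2,0,0.7],"dr":[0,0,0],"fingers":1},{"delta_pos":[0.2,0,1.1],"dr":[0,0,0],"fingers":1},{"delta_pos":[0.2,0,1.3],"dr":[0,0,0],"fingers":1},{"delta_pos":[0.2,0,1.4],"dr":[0,0,0],"fingers":1},{"delta_pos":[0.2,0,1.4],"dr":[0,0,0],"fingers":1}])

```text
time: 1.98
tool_pos: [0.4296, -0.3547, 0.0654]
tool_rot: [3.141, -0.0, 0.0]
contact_force: [0.2, -0.1, 0.5]
opening: 0.0002
grip_force: 0.0
```

Emit:
step_arm(increments=[{"delta_pos":[0,0,0.05],"dr":[0,0,0],"fingers":1},{"delta_pos":[0,0,0.1],"dr":[0,0,0],"fingers":1},{"delta_pos":[0,0,0.15],"dr":[0,0,0],"fingers":1},{"delta_pos":[0,0,0.15],"dr":[0,0,0],"fingers":1},{"delta_pos":[0,0,0.15],"dr":[0,0,0],"fingers":1}])

```text
time: 2.6
tool_pos: [0.4297, -0.3548, 0.0641]
tool_rot: [3.141, -0.0, 0.0]
contact_force: [-2.1, 0.4, 3.1]
opening: 0.0005
grip_force: 1.4
```

Emit:
step_arm(increments=[{"delta_pos":[0,0,0.05],"dr":[0,0,0],"fingers":1},{"delta_pos":[0,0,0.1],"dr":[0,0,0],"fingers":1},{"delta_pos":[0,0,0.1],"dr":[0,0,0],"fingers":1},{"delta_pos":[0,0,0.1],"dr":[0,0,0],"fingers":1},{"delta_pos":[0,0,0.1],"dr":[0,0,0],"fingers":1}])

```text
time: 3.22
tool_pos: [0.4296, -0.355, 0.0636]
tool_rot: [3.141, -0.0, 0.0]
contact_force: [-3.3, 0.7, 7.9]
opening: 0.0004
grip_force: 3.9
```

Wheel c is stiff (8 N with under 1 mm of yield), so it's sound. On to wheel b.

Emit:
step_arm(increments=[{"delta_pos":[0,0,-3],"dr":[0,0,0],"fingers":1},{"delta_pos":[1,-5,-6],"dr":[0,0,0],"fingers":1},{"delta_pos":[2,-11,-6],"dr":[0,0,0],"fingers":1},{"delta_pos":[3,-17,-6],"dr":[0,0,0],"fingers":1},{"delta_pos":[4,-23,-6],"dr":[0,0,0],"fingers":1}])

```text
time: 3.85
tool_pos: [0.4697, -0.1227, 0.1228]
tool_rot: [-3.142, -0.0, -0.0]
contact_force: [0.5, -0.6, 0.5]
opening: 0.0003
grip_force: 0.0
```

Emit:
step_arm(increments=[{"delta_pos":[1,-6,0],"dr":[0,0,0],"fingers":1},{"delta_pos":[2,-12,0],"dr":[0,0,0],"fingers":1},{"delta_pos":[3,-18,0],"dr":[0,0,0],"fingers":1},{"delta_pos":[4.2,-24,0],"dr":[0,0,0],"fingers":1},{"delta_pos":[4.2,-26.6,0],"dr":[0,0,0],"fingers":1}])

```text
time: 4.47
tool_pos: [0.5117, 0.1446, 0.1225]
tool_rot: [-3.141, -0.0, 0.003]
contact_force: [0.4, -0.4, -0.8]
opening: 0.0008
grip_force: 0.0
```

Emit:
step_arm(increments=[{"delta_pos":[0,0.1,3],"dr":[0,0,0],"fingers":1},{"delta_pos":[0,0.1,5],"dr":[0,0,0],"fingers":1},{"delta_pos":[0,0.1,5.6],"dr":[0,0,0],"fingers":1},{"delta_pos":[0,0.1,5.7],"dr":[0,0,0],"fingers":1},{"delta_pos":[0,0.1,5.7],"dr":[0,0,0],"fingers":1}])

```text
time: 5.1
tool_pos: [0.5121, 0.1404, 0.0665]
tool_rot: [-3.141, -0.001, -0.0]
contact_force: [-0.8, 0.0, -0.5]
opening: 0.0005
grip_force: 0.0
```

Emit:
step_arm(increments=[{"delta_pos":[0,0,0.05],"dr":[0,0,0],"fingers":1},{"delta_pos":[0,0,0.1],"dr":[0,0,0],"fingers":1},{"delta_pos":[0,0,0.15],"dr":[0,0,0],"fingers":1},{"delta_pos":[0,0,0.2],"dr":[0,0,0],"fingers":1},{"delta_pos":[0,0,0.2],"dr":[0,0,0],"fingers":1}])

```text
time: 5.72
tool_pos: [0.5116, 0.1404, 0.064]
tool_rot: [3.142, -0.0, 0.0]
contact_force: [-1.4, -0.1, 3.6]
opening: 0.0007
grip_force: 1.4
```

Emit:
step_arm(increments=[{"delta_pos":[0,0,0.05],"dr":[0,0,0],"fingers":1},{"delta_pos":[0,0,0.1],"dr":[0,0,0],"fingers":1},{"delta_pos":[0,0,0.1],"dr":[0,0,0],"fingers":1},{"delta_pos":[0,0,0.1],"dr":[0,0,0],"fingers":1},{"delta_pos":[0,0,0.1],"dr":[0,0,0],"fingers":1}])

```text
time: 6.35
tool_pos: [0.5115, 0.1405, 0.0635]
tool_rot: [3.142, -0.0, 0.0]
contact_force: [-3.9, -0.3, 8.7]
opening: 0.0005
grip_force: 4.1
```

Wheel b is also stiff. On to wheel a.

Emit:
step_arm(increments=[{"delta_pos":[0,0,-3],"dr":[0,0,0],"fingers":1},{"delta_pos":[-2,-5,-6],"dr":[0,0,0],"fingers":1},{"delta_pos":[-5,-10,-6],"dr":[0,0,0],"fingers":1},{"delta_pos":[-7,-15,-6],"dr":[0,0,0],"fingers":1},{"delta_pos":[-10.3,-20,-6],"dr":[0,0,0],"fingers":1}])

```text
time: 6.98
tool_pos: [0.4083, 0.342, 0.1228]
tool_rot: [-3.141, -0.001, -0.001]
contact_force: [0.9, 0.7, -0.2]
opening: 0.0004
grip_force: 0.0
```

Emit:
step_arm(increments=[{"delta_pos":[0,-2,0],"dr":[0,0,0],"fingers":1},{"delta_pos":[0,-2,3],"dr":[0,0,0],"fingers":1},{"delta_pos":[0,-2,5],"dr":[0,0,0],"fingers":1},{"delta_pos":[0,-2,5.6],"dr":[0,0,0],"fingers":1},{"delta_pos":[0,-2,5.6],"dr":[0,0,0],"fingers":1}])

```text
time: 7.6
tool_pos: [0.4091, 0.3601, 0.0667]
tool_rot: [3.141, 0.0, -0.0]
contact_force: [1.1, -0.6, 0.8]
opening: 0.0003
grip_force: 0.0
```

Emit:
step_arm(increments=[{"delta_pos":[0,0,0.05],"dr":[0,0,0],"fingers":1},{"delta_pos":[0,0,0.1],"dr":[0,0,0],"fingers":1},{"delta_pos":[0,0,0.15],"dr":[0,0,0],"fingers":1},{"delta_pos":[0,0,0.2],"dr":[0,0,0],"fingers":1},{"delta_pos":[0,0,0.2],"dr":[0,0,0],"fingers":1}])

```text
time: 8.22
tool_pos: [0.4085, 0.3603, 0.0648]
tool_rot: [3.141, 0.0, 0.0]
contact_force: [0.1, -0.1, 0.2]
opening: 0.0001
grip_force: 0.0
```

Emit:
step_arm(increments=[{"delta_pos":[0,0,0.05],"dr":[0,0,0],"fingers":1},{"delta_pos":[0,0,0.1],"dr":[0,0,0],"fingers":1},{"delta_pos":[0,0,0.15],"dr":[0,0,0],"fingers":1},{"delta_pos":[0,0,0.2],"dr":[0,0,0],"fingers":1},{"delta_pos":[0,0,0.2],"dr":[0,0,0],"fingers":1}])

```text
time: 8.85
tool_pos: [0.4085, 0.3604, 0.0628]
tool_rot: [3.141, 0.0, 0.0]
contact_force: [-0.2, 0.9, -0.2]
opening: 0.0004
grip_force: 0.0
```

Wheel a yields with no resistance. I'll press on to the stop in small steps.

Emit:
step_arm(increments=[{"delta_pos":[0,0,0.05],"dr":[0,0,0],"fingers":1},{"delta_pos":[0,0,0.1],"dr":[0,0,0],"fingers":1},{"delta_pos":[0,0,0.15],"dr":[0,0,0],"fingers":1},{"delta_pos":[0,0,0.2],"dr":[0,0,0],"fingers":1},{"delta_pos":[0,0,0.2],"dr":[0,0,0],"fingers":1}])

```text
time: 9.48
tool_pos: [0.4085, 0.3604, 0.0607]
tool_rot: [3.141, 0.0, 0.0]
contact_force: [-0.2, 0.2, -0.7]
opening: 0.0004
grip_force: 0.0
```

Emit:
step_arm(increments=[{"delta_pos":[0,0,0.05],"dr":[0,0,0],"fingers":1},{"delta_pos":[0,0,0.1],"dr":[0,0,0],"fingers":1},{"delta_pos":[0,0,0.1],"dr":[0,0,0],"fingers":1},{"delta_pos":[0,0,0.1],"dr":[0,0,0],"fingers":1},{"delta_pos":[0,0,0.1],"dr":[0,0,0],"fingers":1}])

```text
time: 10.1
tool_pos: [0.4085, 0.3604, 0.0598]
tool_rot: [3.142, -0.0, 0.0]
contact_force: [0.3, 0.1, 0.8]
opening: 0.0002
grip_force: 0.2
```

Emit:
step_arm(increments=[{"delta_pos":[0,0,0.05],"dr":[0,0,0],"fingers":1},{"delta_pos":[0,0,0.1],"dr":[0,0,0],"fingers":1},{"delta_pos":[0,0,0.1],"dr":[0,0,0],"fingers":1},{"delta_pos":[0,0,0.1],"dr":[0,0,0],"fingers":1},{"delta_pos":[0,0,0.1],"dr":[0,0,0],"fingers":1}])

```text
time: 10.72
tool_pos: [0.4086, 0.3607, 0.0593]
tool_rot: [-3.141, -0.0, 0.0]
contact_force: [-1.7, 0.7, 5.4]
opening: 0.0005
grip_force: 2.8
```

Emit:
step_arm(increments=[{"delta_pos":[0,0,0.05],"dr":[0,0,0],"fingers":1},{"delta_pos":[0,0,0.05],"dr":[0,0,0],"fingers":1},{"delta_pos":[0,0,0.05],"dr":[0,0,0],"fingers":1},{"delta_pos":[0,0,0.05],"dr":[0,0,0],"fingers":1},{"delta_pos":[0,0,0.05],"dr":[0,0,0],"fingers":1}])

```text
time: 11.35
tool_pos: [0.4086, 0.3609, 0.0592]
tool_rot: [-3.141, -0.001, 0.0]
contact_force: [-2.8, 1.2, 7.7]
opening: 0.0001
grip_force: 4.1
```

Wheel a is at its stop, 5 mm down. Now its far edge, passing over the stud.

Emit:
step_arm(increments=[{"delta_pos":[0,0,-4],"dr":[0,0,0],"fingers":1},{"delta_pos":[0,0,-7.5],"dr":[0,0,0],"fingers":1},{"delta_pos":[5,0,-7.5],"dr":[0,0,0],"fingers":1},{"delta_pos":[11,0,-7.5],"dr":[0,0,0],"fingers":1},{"delta_pos":[11,0,-7.5],"dr":[0,0,0],"fingers":1}])

```text
time: 11.98
tool_pos: [0.5219, 0.3594, 0.1323]
tool_rot: [3.141, -0.001, -0.003]
contact_force: [-0.6, -0.4, -0.3]
opening: 0.0004
grip_force: 0.0
```

Emit:
step_arm(increments=[{"delta_pos":[0,0,3],"dr":[0,0,0],"fingers":1},{"delta_pos":[0,0,6],"dr":[0,0,0],"fingers":1},{"delta_pos":[0,0,6.7],"dr":[0,0,0],"fingers":1},{"delta_pos":[0,0,6.9],"dr":[0,0,0],"fingers":1},{"delta_pos":[0,0,7],"dr":[0,0,0],"fingers":1}])

```text
time: 12.6
tool_pos: [0.519, 0.3608, 0.0645]
tool_rot: [-3.141, -0.002, 0.0]
contact_force: [-0.2, 0.7, -0.2]
opening: 0.0006
grip_force: 0.0
```

Emit:
step_arm(increments=[{"delta_pos":[0,0,0.05],"dr":[0,0,0],"fingers":1},{"delta_pos":[0,0,0.1],"dr":[0,0,0],"fingers":1},{"delta_pos":[0,0,0.15],"dr":[0,0,0],"fingers":1},{"delta_pos":[0,0,0.2],"dr":[0,0,0],"fingers":1},{"delta_pos":[0,0,0.2],"dr":[0,0,0],"fingers":1}])

```text
time: 13.22
tool_pos: [0.5185, 0.3604, 0.0612]
tool_rot: [3.141, 0.0, 0.0]
contact_force: [0.5, 0.1, 0.2]
opening: 0.0006
grip_force: 0.0
```

Emit:
step_arm(increments=[{"delta_pos":[0,0,0.05],"dr":[0,0,0],"fingers":1},{"delta_pos":[0,0,0.1],"dr":[0,0,0],"fingers":1},{"delta_pos":[0,0,0.15],"dr":[0,0,0],"fingers":1},{"delta_pos":[0,0,0.15],"dr":[0,0,0],"fingers":1},{"delta_pos":[0,0,0.15],"dr":[0,0,0],"fingers":1}])

```text
time: 13.85
tool_pos: [0.5185, 0.3604, 0.0598]
tool_rot: [3.142, -0.0, 0.0]
contact_force: [-0.1, 0.9, -0.1]
opening: 0.0004
grip_force: 0.1
```

Emit:
step_arm(increments=[{"delta_pos":[0,0,0.05],"dr":[0,0,0],"fingers":1},{"delta_pos":[0,0,0.1],"dr":[0,0,0],"fingers":1},{"delta_pos":[0,0,0.1],"dr":[0,0,0],"fingers":1},{"delta_pos":[0,0,0.1],"dr":[0,0,0],"fingers":1},{"delta_pos":[0,0,0.1],"dr":[0,0,0],"fingers":1}])

```text
time: 14.48
tool_pos: [0.5186, 0.3606, 0.0594]
tool_rot: [-3.141, -0.001, 0.0]
contact_force: [-1.3, -0.1, 5.8]
opening: 0.0004
grip_force: 2.7
```

The far stop is reached as well, so wheel a is the worn one, with its centre at x ≈ 0.4635. I'll move over the stud, open and grasp gently (10 N).

Emit:
step_arm(increments=[{"delta_pos":[0,0,-4],"dr":[0,0,0],"fingers":1},{"delta_pos":[0,0,-7.5],"dr":[0,0,0],"fingers":0.4},{"delta_pos":[-3,0,-7.5],"dr":[0,0,0],"fingers":-0.3},{"delta_pos":[-5.5,0,-7.5],"dr":[0,0,0],"fingers":-0.3},{"delta_pos":[-5.5,0,-7.5],"dr":[0,0,0],"fingers":-0.3}], newtons=10)

```text
time: 15.1
tool_pos: [0.4622, 0.3605, 0.1337]
tool_rot: [3.141, 0.001, 0.001]
contact_force: [0.9, -0.4, -0.2]
opening: 0.0358
grip_force: 0.0
```

```bash
python3 - <<'E'
from h import *
p=viewer.camera_params("wrist"); im=viewer.read_camera("wrist"); cv2.imwrite("pics/w1.png",im[:,:,::-1])
print(robot.observe()["tool_pos"],project(p,[[.4636,.361,.105],[.4636,.361,.064]]), np.round(p["T"],3))
E
```

```text
[0.46345624 0.36052932 0.1338423 ] [[259.41799625 223.12552528]
 [259.40360647 205.54547746]] [[ 0.001 -0.965 -0.264  0.533]
 [-1.    -0.001 -0.001  0.361]
 [ 0.     0.264 -0.965  0.291]
 [ 0.     0.     0.     1.   ]]
```

View pics/w1.png

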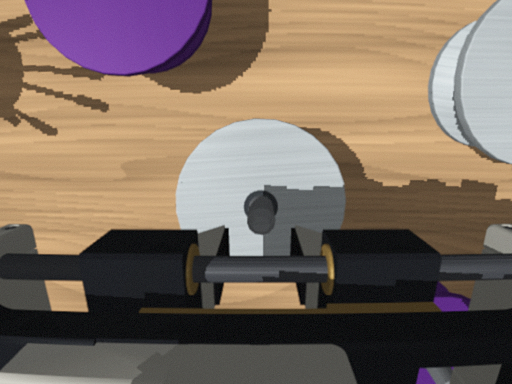

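The wrist view shows the stud between the fingers, base at about (260,204) and tip at about (261,224), matching the projected positions. Descending and gripping.

Emit:
step_arm(increments=[{"delta_pos":[0,0,2],"dr":[0,0,0],"fingers":0.2},{"delta_pos":[0,0,5],"dr":[0,0,0],"fingers":0.2},{"delta_pos":[0,0,6.2],"dr":[0,0,0],"fingers":0.4},{"delta_pos":[0,0,6.3],"dr":[0,0,0],"fingers":0.5},{"delta_pos":[0,0,6.4],"dr":[0,0,0],"fingers":0.5}])

```text
time: 15.78
tool_pos: [0.4644, 0.3607, 0.0706]
tool_rot: [-3.141, -0.002, 0.0]
contact_force: [0.1, -1.0, 0.2]
opening: 0.0233
grip_force: 0.0
```

Emit:
step_arm(increments=[{"delta_pos":[0,0,0],"dr":[0,0,0],"fingers":0.54},{"delta_pos":[0,0,0],"dr":[0,0,0],"fingers":0.57},{"delta_pos":[0,0,0],"dr":[0,0,0],"fingers":0.6},{"delta_pos":[0,0,0],"dr":[0,0,0],"fingers":0.7},{"delta_pos":[0,0,0],"dr":[0,0,0],"fingers":1}])

```text
time: 16.4
tool_pos: [0.4639, 0.3603, 0.0706]
tool_rot: [-3.141, -0.001, 0.0]
contact_force: [-0.2, -2.7, 5.7]
opening: 0.0196
grip_force: 10.0
```

Emit:
step_arm(increments=[{"delta_pos":[0,0,0],"dr":[0,0,0],"fingers":1},{"delta_pos":[0,0,-0.2],"dr":[0,0,0],"fingers":1},{"delta_pos":[0,0,-0.5],"dr":[0,0,0],"fingers":1},{"delta_pos":[0,0,-1],"dr":[0,0,0],"fingers":1},{"delta_pos":[0,0,-1.5],"dr":[0,0,0],"fingers":1}])

```text
time: 17.02
tool_pos: [0.4633, 0.3604, 0.0847]
tool_rot: [3.141, 0.001, 0.0]
contact_force: [-0.3, -0.1, -7.2]
opening: 0.0197
grip_force: 10.0
```

It bears 7.2 N, the wheel's weight. I'll lift high enough to clear the other studs, then check for slip.

Emit:
step_arm(increments=[{"delta_pos":[0,0,-2],"dr":[0,0,0],"fingers":1},{"delta_pos":[0,0,-4.5],"dr":[0,0,0],"fingers":1},{"delta_pos":[0,0,-7.5],"dr":[0,0,0],"fingers":1},{"delta_pos":[0,0,-10.5],"dr":[0,0,0],"fingers":1},{"delta_pos":[0,0,-12.5],"dr":[0,0,0],"fingers":1}])

```text
time: 17.65
tool_pos: [0.4637, 0.3606, 0.2116]
tool_rot: [-3.141, -0.001, 0.0]
contact_force: [0.2, 0.3, -7.2]
opening: 0.0194
grip_force: 10.0
```

```bash
python3 - <<'E'
from h import *
a=viewer.read_camera("wrist"); 
p=viewer.camera_params("scene"); im=viewer.read_camera("scene"); o=robot.observe(); t=o["tool_pos"]; u,v=project(p,[t])[0].astype(int); print(t,o["contact_force"],u,v)
c=cv2.resize(im[max(v-90,0):v+90,u-90:u+90],(380,380)); cv2.imwrite("pics/l1.png",np.hstack([c,cv2.resize(a,(420,380))])[:,:,::-1])
E
```

```text
[0.46448716 0.36109039 0.2125457 ] [ 0.02065294  0.63959955 -7.2031836 ] 388 159
```

View pics/l1.png

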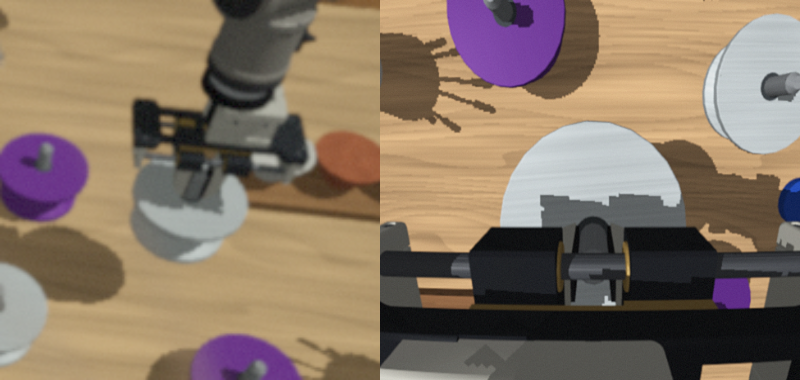

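The wheel hangs level in the fingers in both views, with the other wheels untouched. Carrying it to the tray.

Emit:
step_arm(increments=[{"delta_pos":[0.2,1,0],"dr":[0,0,0],"fingers":1},{"delta_pos":[0.6,3,0],"dr":[0,0,0],"fingers":1},{"delta_pos":[1.2,6,0],"dr":[0,0,0],"fingers":1},{"delta_pos":[2,9.5,0],"dr":[0,0,0],"fingers":1},{"delta_pos":[2.8,13.5,0],"dr":[0,0,0],"fingers":1}])

```text
time: 18.38
tool_pos: [0.4913, 0.2229, 0.2088]
tool_rot: [3.141, 0.002, -0.0]
contact_force: [0.8, 0.0, -7.3]
opening: 0.0197
grip_force: 10.0
```

Emit:
step_arm(increments=[{"delta_pos":[0.8,4,0],"dr":[0,0,0],"fingers":1},{"delta_pos":[1.6,8,0],"dr":[0,0,0],"fingers":1},{"delta_pos":[2.4,12,0],"dr":[0,0,0],"fingers":1},{"delta_pos":[3.2,16,0],"dr":[0,0,0],"fingers":1},{"delta_pos":[4,20,0],"dr":[0,0,0],"fingers":1}])

```text
time: 19.0
tool_pos: [0.5308, 0.0227, 0.209]
tool_rot: [3.141, 0.002, -0.001]
contact_force: [0.5, -0.3, -7.1]
opening: 0.0196
grip_force: 10.0
```

Emit:
step_arm(increments=[{"delta_pos":[0.8,4,0],"dr":[0,1,0],"fingers":1},{"delta_pos":[1.6,8,0],"dr":[0,2,0],"fingers":1},{"delta_pos":[2.3,11.5,0],"dr":[0,3.5,0],"fingers":1},{"delta_pos":[2.8,14.5,0],"dr":[0,5,0],"fingers":1},{"delta_pos":[3,16,0],"dr":[0,5.7,0],"fingers":1}])

```text
time: 19.62
tool_pos: [0.5603, -0.137, 0.2089]
tool_rot: [3.142, -0.098, -0.002]
contact_force: [0.8, 0.3, -6.8]
opening: 0.0197
grip_force: 10.0
```

```bash
python3 - <<'E'
from h import *
T=[]
for n in("top","scene"):
    p=viewer.camera_params(n); im=viewer.read_camera(n); o=robot.observe(); u,v=project(p,[[.566,-.1345,.08]])[0].astype(int); T.append(cv2.resize(im[v-70:v+70,u-70:u+70],(400,400)))
print(o["tool_pos"],o["tool_rot"],o["contact_force"],o["grip_force"])
cv2.imwrite("pics/l2.png",np.hstack(T)[:,:,::-1])
E
```

```text
[ 0.56064738 -0.13643316  0.20916601] [ 3.14145822e+00 -9.80185412e-02 -2.34689271e-03] [ 0.21212808  0.69980961 -7.63673826] 9.992567400367989
```

View pics/l2.png

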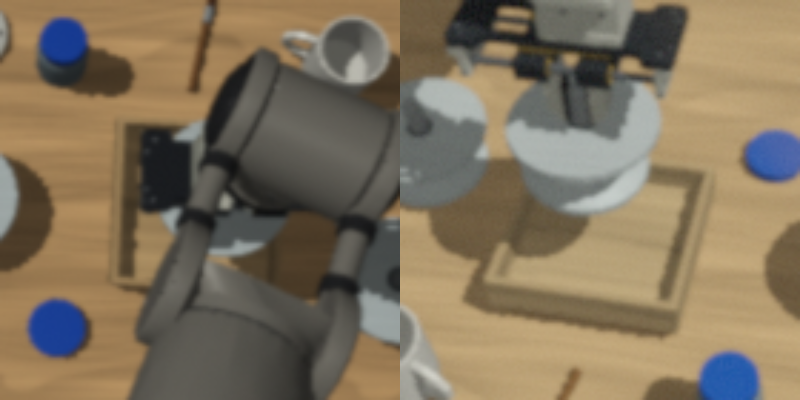

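The wheel hangs over the tray, clear of the mug, the jars and wheel c. Lowering straight down (tool axes are tilted 0.098 rad).

Emit:
step_arm(increments=[{"delta_pos":[-0.15,-0.1,1.5],"dr":[0,0,0],"fingers":1},{"delta_pos":[-0.4,-0.2,4],"dr":[0,0,0],"fingers":1},{"delta_pos":[-0.65,-0.2,7],"dr":[0,0,0],"fingers":1},{"delta_pos":[-0.85,-0.2,9.3],"dr":[0,0,0],"fingers":1},{"delta_pos":[-0.9,-0.2,10],"dr":[0,0,0],"fingers":1}])

```text
time: 20.35
tool_pos: [0.5611, -0.1307, 0.107]
tool_rot: [-3.14, -0.095, 0.002]
contact_force: [0.3, 0.3, -6.9]
opening: 0.0196
grip_force: 10.0
```

Emit:
step_arm(increments=[{"delta_pos":[-0.02,0,0.2],"dr":[0,0,0],"fingers":1},{"delta_pos":[-0.04,0,0.4],"dr":[0,0,0],"fingers":1},{"delta_pos":[-0.06,0,0.6],"dr":[0,0,0],"fingers":1},{"delta_pos":[-0.08,0,0.8],"dr":[0,0,0],"fingers":1},{"delta_pos":[-0.09,0,0.9],"dr":[0,0,0],"fingers":1}])

```text
time: 20.98
tool_pos: [0.5626, -0.1327, 0.1005]
tool_rot: [3.141, -0.1, 0.0]
contact_force: [-0.6, -0.4, -7.4]
opening: 0.0196
grip_force: 10.0
```

Emit:
step_arm(increments=[{"delta_pos":[-0.02,0,0.15],"dr":[0,0,0],"fingers":1},{"delta_pos":[-0.03,0,0.3],"dr":[0,0,0],"fingers":1},{"delta_pos":[-0.05,0,0.45],"dr":[0,0,0],"fingers":1},{"delta_pos":[-0.06,0,0.6],"dr":[0,0,0],"fingers":1},{"delta_pos":[-0.06,0,0.6],"dr":[0,0,0],"fingers":1}])

```text
time: 21.6
tool_pos: [0.5625, -0.1326, 0.0942]
tool_rot: [-3.142, -0.099, 0.0]
contact_force: [-0.1, 0.1, -7.0]
opening: 0.0197
grip_force: 10.0
```

Emit:
step_arm(increments=[{"delta_pos":[-0.01,0,0.1],"dr":[0,0,0],"fingers":1},{"delta_pos":[-0.02,0,0.2],"dr":[0,0,0],"fingers":1},{"delta_pos":[-0.02,0,0.2],"dr":[0,0,0],"fingers":1},{"delta_pos":[-0.02,0,0.2],"dr":[0,0,0],"fingers":1},{"delta_pos":[-0.02,0,0.2],"dr":[0,0,0],"fingers":1}])

```text
time: 22.22
tool_pos: [0.5626, -0.1326, 0.0924]
tool_rot: [3.141, -0.1, 0.0]
contact_force: [-0.5, 0.2, -7.6]
opening: 0.0193
grip_force: 10.0
```

Emit:
step_arm(increments=[{"delta_pos":[-0.01,0,0.05],"dr":[0,0,0],"fingers":1},{"delta_pos":[-0.01,0,0.1],"dr":[0,0,0],"fingers":1},{"delta_pos":[-0.02,0,0.15],"dr":[0,0,0],"fingers":1},{"delta_pos":[-0.02,0,0.2],"dr":[0,0,0],"fingers":1},{"delta_pos":[-0.02,0,0.2],"dr":[0,0,0],"fingers":1}])

```text
time: 22.85
tool_pos: [0.5626, -0.1326, 0.0903]
tool_rot: [3.141, -0.1, 0.0]
contact_force: [-0.4, 1.5, -6.7]
opening: 0.0197
grip_force: 10.0
```

Emit:
step_arm(increments=[{"delta_pos":[-0.01,0,0.05],"dr":[0,0,0],"fingers":1},{"delta_pos":[-0.01,0,0.1],"dr":[0,0,0],"fingers":1},{"delta_pos":[-0.01,0,0.1],"dr":[0,0,0],"fingers":1},{"delta_pos":[-0.01,0,0.1],"dr":[0,0,0],"fingers":1},{"delta_pos":[-0.01,0,0.1],"dr":[0,0,0],"fingers":1}])

```text
time: 23.48
tool_pos: [0.5626, -0.1326, 0.0896]
tool_rot: [3.141, -0.1, 0.0]
contact_force: [-2.3, 0.3, -2.4]
opening: 0.02
grip_force: 10.0
```

Contact: most of the weight is on the floor at TCP 0.0896, as predicted. A little lower, then release.

Emit:
step_arm(increments=[{"delta_pos":[0,0,0.05],"dr":[0,0.3,0],"fingers":1},{"delta_pos":[0,0,0.1],"dr":[0,0.6,0],"fingers":1},{"delta_pos":[0,0,0.1],"dr":[0,0.8,0],"fingers":1},{"delta_pos":[0,0,0.1],"dr":[0,0.8,0],"fingers":1},{"delta_pos":[0,0,0.1],"dr":[0,0.8,0],"fingers":1}])

```text
time: 24.1
tool_pos: [0.5633, -0.1327, 0.0895]
tool_rot: [3.141, -0.116, 0.0]
contact_force: [-2.8, 1.1, 4.7]
opening: 0.0195
grip_force: 10.0
```

Emit:
step_arm(increments=[{"delta_pos":[0,0,0],"dr":[0,0,0],"fingers":0.54},{"delta_pos":[0,0,0],"dr":[0,0,0],"fingers":0.4},{"delta_pos":[0,0,0],"dr":[0,0,0],"fingers":0.2},{"delta_pos":[0,0,0],"dr":[0,0,0],"fingers":0.1},{"delta_pos":[0,0,-0.5],"dr":[0,0,0],"fingers":0.1}])

```text
time: 24.72
tool_pos: [0.5619, -0.1325, 0.0931]
tool_rot: [-3.141, -0.113, 0.0]
contact_force: [-0.0, -0.2, 0.5]
opening: 0.0414
grip_force: 0.0
```

Emit:
step_arm(increments=[{"delta_pos":[0,0,-2],"dr":[0,0,0],"fingers":0.1},{"delta_pos":[0,0,-5],"dr":[0,0,0],"fingers":0.1},{"delta_pos":[0,0,-9],"dr":[0,0,0],"fingers":0.1},{"delta_pos":[0,0,-14],"dr":[0,0,0],"fingers":0.1},{"delta_pos":[-6,0,-17],"dr":[0,0,0],"fingers":0.1}])

```text
time: 25.35
tool_pos: [0.4898, -0.1335, 0.2571]
tool_rot: [3.139, -0.12, 0.002]
contact_force: [-1.2, -0.1, -0.4]
opening: 0.0411
grip_force: 0.0
```

Emit:
step_arm(increments=[{"delta_pos":[-5,0,-2],"dr":[0,0,0],"fingers":0.1},{"delta_pos":[-10,0,-2],"dr":[0,0,0],"fingers":0.1},{"delta_pos":[-10,0,-2],"dr":[0,0,0],"fingers":0.1},{"delta_pos":[-10,0,-2],"dr":[0,0,0],"fingers":0.1},{"delta_pos":[-10,0,-2],"dr":[0,0,0],"fingers":0.1}])

```text
time: 25.98
tool_pos: [0.3869, -0.1329, 0.2626]
tool_rot: [3.141, -0.114, 0.001]
contact_force: [-0.0, 0.1, -0.8]
opening: 0.0415
grip_force: 0.0
```

```bash
python3 - <<'E'
from h import *
T=[]
for n in("wrist","scene"):
    im=viewer.read_camera(n); T.append(cv2.resize(im,(400,300)) if n=="wrist" else cv2.resize(im[130:265,110:290],(400,300)))
o=robot.observe();print(o["tool_pos"],o["contact_force"])
cv2.imwrite("pics/l3.png",np.hstack(T)[:,:,::-1])
E
```

```text
[ 0.38670599 -0.13268593  0.26226895] [-0.36784087 -0.26336017 -0.94204558]
```

View pics/l3.png

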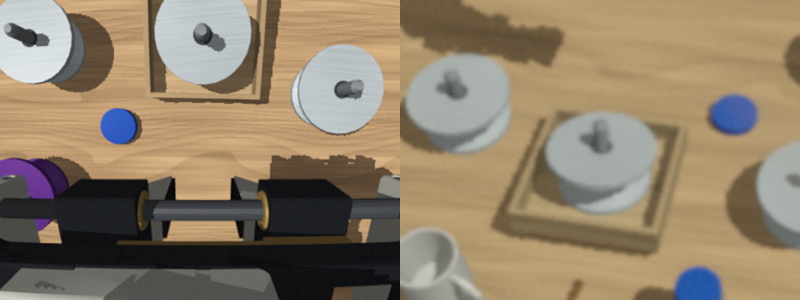

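The wheel stands on its foot in the middle of the tray. Its disc leans toward the robot side, the sound wheels and other things are where they were, and the gripper is clear. Handing in.

```bash
python3 -c "
from cell import robot
print(robot.hand_in())"
```

```text
the job is handed in; nothing more can be done
None
```

Wheel a was the worn one: its disc gave freely to the stop on both edges, while b and c stayed stiff. It now stands released on its foot in the tray, and the job is handed in at about 26 s; no verdict was returned.

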